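# Clamp the bonbon mould and hold the shaker dial at its third click

### The arm

A 7-joint arm with a two-finger parallel gripper is mounted at the origin on a cart in front of the work surface, level with it; the furniture and walls round the work are solid. World frame = base frame: x ahead of the robot, y to its left, z up, the work surface at z = 0. Lengths are in mm, angles in rad, forces in N, time in s.
With the tool pointing down it reaches from about 425 to 875 mm from the base axis. Payload 8.4 kg.
Tool frame: the origin (TCP) lies between the finger pads; the fingertips stand 25 mm ahead of it and the grasp point (between the pads) lies 6 mm ahead of it (ctrl.tip_reach is the distance from the TCP to the fingertips, in mm); x points along the fingers, z is the direction in which the jaws open and shut, and the axes are right-handed (so a half turn about x gives the same grasp; the last joint's range is limited). The gripper opens to 87 mm and grips with 3 to 60 N. Pads are 19 mm wide; open, the fingers measure 117 mm over their backs; the gripper's body (75 mm by 190 mm) begins 51 mm behind the grasp point.
Start: joints at [-1.276, 0.333, 0.04, 1.465, -0.013, 1.343, -0.059], TCP at [249.404, 600.219, 247.546] pointing down, gripper open.
Joint ranges: [-2.58, 2.58], [-0.38, 2.09], [-1.3, 1.39], [0.25, 2.4], [-1.5, 4.64], [0.08, 2.09], [-2.65, 2.65]. Speed limits (rad/s): [2.22, 2.22, 2.79, 2.79, 3.14, 3.14, 3.14].

### API

Orientations are given as a rotation vector (axis times angle).
In Python, from rig import status, cams, ctrl gives the robot as it stands.
- The arm moves only by the tool drive_tool, never from a script. Its argument "plan" is a list of rows, each an object of numbers: "x", "y", "z": the shift along the tool's x, y, z in m; "wx", "wy", "wz": the turn, a rotation vector about the tool's x, y, z in degrees; "claw": the finger opening in m, from 0 to 0.087. A call has exactly 5 rows; each row shifts and turns the pose as measured when the row begins, along the tool's axes as they then stand; what a row does not reach is not made up. A row lasts 1/12 s, in which the tool goes at most 41.7 mm and 7.16 degrees, less where a joint would pass 70% of its speed; a pose out of reach is approached as far as the arm can. A call with a gripper value outside its range is refused whole. The fingers move at their own pace and stop on an object; the grip force is fixed at half the most. Time passes only in rows, so rows that do not move let the fingers close, or fill a call up. It gives the time, the measured TCP pose, the force and the opening at its end, in the units of the state.
- status.sense(): the state, without advancing time (a new reading comes with each control period).
- cams.camera(name): name is "side" or "top" or "wrist"; returns the picture (420x560x3 uint8, red, green, blue); there is no depth.
- cams.camera_model(name): a dict with "fx", "fy", "cx", "cy" (pixels), "world_from_camera" (4x4, takes a point from camera to world coordinates); the wrist camera has in their place "tool_from_camera" (4x4, takes a point from camera to tool coordinates, whose origin is the TCP and whose axes are the tool frame's). Camera axes: x right, y up, looking along -z (the intrinsics and any distortion apply to the point x, -y, -z); pixel columns grow to the right and rows downward; lengths in mm; the calibration is good to about 2 mm. A picture is of the moment at which its call begins: read the wrist's pose just before it. camera_model takes no time and is no camera call.
- ctrl.job_done(): hands the job in, once; it reports no verdict.
The state is a dict: "time": time; "joints": joint angles; "dq": joint speeds; "effort": joint torques, N m; "tcp_pos": TCP position; "ee_rot": TCP orientation; "contact_force": force on the tool from outside, world axes, zero at the start; "wrist_torque": the same for the moment, N m; "finger_gap": opening from 0.0 (shut) to 1.0 (fully open).
Only numpy, scipy, OpenCV 4.12 (cv2) and the standard library are available. Lean on these libraries where they do the work, as an engineer would, in place of code of your own. Each camera call takes 0.05 s, during which the arm holds its last target.

### The job

Shake the set bonbons loose: first slide the blue jaw of the mould shaker towards the fence until it presses the mould firmly, but not roughly, against the fence, and let go of the jaw so that it stays clamped. Then turn the spring-return dial clockwise past the first two clicks to the third (three red dots) and finish while still holding it there: do not let go of the dial. Leave everything else on the worktop where it is.

Things in the scene. Friction and masses are not known exactly. Their poses are not given: they have to be found in the camera images.
- shaker: Mould shaker, a bench machine fixed to the worktop: light grey base 180 mm (its x) by 385 mm (its y), base top 46 mm above the worktop. Origin on the worktop; its +y runs along the machine from the dial end to the fence end, +x to the far side, z up. An aluminium deck (top at z = 60 mm) carries a dark fixed fence (inner face at y = +150 mm, 30 mm high), two low side rails (10 mm high, 81 mm apart inside) and the blue sliding jaw; the dial is at (0, -165 mm).
- jaw (a joint): Travel of the blue clamp jaw along the shaker's +y, towards the fence, in m, 0 (fully open) to 0.095. A friction slide: takes about 7 N to move and stays where it is left. Its black rubber front pad meets the seated mould at about 0.075.
- jaw_grip (a point): Point in the black upright tab on top of the jaw: tab 34 mm (shaker x) by 12 mm (shaker y, the slide direction), standing 42 mm above the 27 mm high jaw block. The point is on the tab's centre, 14 mm under its top and 28 mm above the block. Its axes are the shaker's.
- jaw_pad (a joint): How far the jaw's rubber pad is pushed back into the jaw, in m: 0 untouched, 0.008 bottomed. It is sprung, 1.5 N per mm; it shows the clamping force (0.002 is about 3.5 N, 0.004 about 7 N). Friction of the jaw holds about 4 mm after the jaw is let go; more than that springs back.
- mould_center (a point): Centre of the loose pale-blue bonbon mould with brown chocolates in it, 76 mm (its x) by 110 mm (its y) by 24 mm tall, 0.2 to 0.4 kg, lying flat on the deck between the rails, with a gap of up to 15 mm to the fence. Against the fence this point is at y = +95 mm in the shaker's frame. Its axes: x across, y along the slide, z up.
- dial (a joint): Angle of the black spring-return dial in rad, 0 at rest, growing clockwise seen from above (its white pointer starts towards the shaker's -x and swings towards its +y). Click stops at 0.4 (one dot), 0.8 (two dots) and 1.2 (three red dots); end stop at 1.30. The spring pulls it back to 0 from everywhere with 0.15 to 0.3 N m, some 0.08 N m more or less between the clicks; let go, it returns fully.
- dial_grip (a point): Point on the dial's vertical axis in its upright grip bar: bar 44 mm long (this point's x, turning with the dial), 14 mm thick (y), 42 mm tall above the 62 mm wide skirt. The point is 14 mm under the bar's top, 27 mm above the skirt.
- tamper: coffee tamper with brown wooden knob, 58 mm wide, 93 mm tall, standing at the left; origin under its middle; a bystander
- cup: white coffee cup, 62x89x52 mm, at the left; origin under its middle; a bystander
- blue_sweet: blue foil-wrapped sweet, 46x67x32 mm, at the right; origin under its middle; a bystander
- orange_sweet: orange foil-wrapped sweet, 50x75x35 mm, at the right; origin under its middle; a bystander
- green_sweet: green star-shaped foil sweet, 51x48x20 mm, at the right; origin under its middle; a bystander
- mould: The same bonbon mould; origin at the centre of its underside, 12 mm under point mould_center.

How it is judged (in metres and radians):
On the way, in this order (a step that is already met when the one before it is completed fails the run):
1. the jaw presses the mould against the fence and the hand has let go of the jaw (value of joint jaw_pad above 0.0013 m and y of mould_center in the frame of shaker above 0.0925 m and value of joint jaw above 0.07 m and angle between mould_center's own z axis and vertical below 0.05 rad and contact force between the fingers and shaker below 0.3 N and value of joint dial below 0.2 rad), for 0.2 s.
2. the dial is at its third click, held by the fingers (value of joint dial above 1.08 rad and contact force between the fingers and shaker above 1 N), for 0.5 s.
At the end, for the whole second after the job is handed in: The mould lies flat within 2.5 mm of the fence with the jaw's pad still pressed against it (pushed back at least 1.3 mm, about 2.7 N); the dial is held by the fingers at the third click (angle above 1.08 rad, third click at 1.2, end stop at 1.30) and still (all of step 2 and value of joint jaw_pad above 0.0013 m and y of mould_center in the frame of shaker above 0.0925 m and value of joint jaw above 0.07 m and angle between mould_center's own z axis and vertical below 0.05 rad and velocity of joint dial below 0.1 rad/s); the arm keeps its last pose, push and grip.
It fails at once if the mould is pushed roughly (more than 70 N between mould and machine) (contact force between mould and shaker above 70 N).
It fails at once if a bystander is moved by more than 30 mm (distance of any of tamper, cup, blue_sweet, orange_sweet, green_sweet from where it was at the start of the episode above 0.03 m).
It also fails if it takes over 54 s, if anything falls off the work surface, if the arm or the gripper's body presses on something with over 40 N, if the wrist force passes 120 N, or if a joint passes its speed limit or range.

## Working session

There is one attempt and no reset: what is moved stays moved. The work goes in short steps, Python scripts to look and compute and a tool call to move; the robot and the scene stay as the last step left them, time stands still between calls to the robot, and variables do not carry over. Pictures are saved under pics/ and viewed, and the job is handed in when it is done.

Besides the shell and the picture viewer there is one more tool, called after "Call:" in YAML: its name, and indented under it one key for each argument. drive_tool: Moves the arm, as the interface text tells. Its arguments: {"type":"object","properties":{"plan":{"type":"array"}},"required":["plan"]}

```bash
ls; mkdir -p pics; python3 - <<'E'
from rig import status,cams,ctrl
import cv2
print(status.sense())
for n in ("side","top","wrist"):
    im=cams.camera(n); cv2.imwrite(f"pics/{n}0.png",im[:,:,::-1]); print(n,cams.camera_model(n))
E
```

```text
pics
{'time': 0.0, 'joints': array([-1.27620835,  0.3339331 ,  0.03987814,  1.46630176, -0.01341447,
        1.34327209, -0.05848704]), 'dq': array([ 0.00058433,  0.00035538, -0.0009705 , -0.00144534,  0.0003015 ,
       -0.00078302, -0.00079142]), 'effort': array([-3.78097475e-04, -6.56346059e+01,  1.33505300e+00, -4.03831351e+01,
       -5.98726468e-02,  4.43353993e-02,  1.26991440e-04]), 'tcp_pos': array([249.25448546, 599.83927267, 246.63001689]), 'ee_rot': array([-0.91541091,  1.37149472,  0.9137692 ]), 'contact_force': array([-0.61743323, -0.48234649, -0.13655227]), 'wrist_torque': array([-0.01745472, -0.03963604,  0.00855771]), 'finger_gap': 0.997669773063299}
side {'fx': 485.8540642967507, 'fy': 485.8540642967507, 'cx': 280.10927121043426, 'cy': 213.88393645306812, 'world_from_camera': array([[-7.42161764e-01, -5.69338643e-01,  3.53623282e-01,
         9.68566284e+02],
       [ 6.70192035e-01, -6.35311913e-01,  3.83694422e-01,
         5.02469392e+02],
       [ 6.20902259e-03,  5.21758836e-01,  8.53070434e-01,
         1.23430218e+03],
       [ 0.00000000e+00,  0.00000000e+00
[... 287 characters left out ...]
-8.97222140e-03,  3.26772255e-02,
        -1.08216955e+01],
       [ 3.11305123e-02,  1.37836323e-01,  9.89965676e-01,
         1.27242320e+03],
       [ 0.00000000e+00,  0.00000000e+00,  0.00000000e+00,
         1.00000000e+00]])}
wrist {'fx': 296.084328786839, 'fy': 296.084328786839, 'cx': 277.76266354980487, 'cy': 214.05358146376688, 'tool_from_camera': array([[-6.67905088e-04,  2.98649811e-01, -9.54362533e-01,
        -1.37600552e+02],
       [ 9.45898520e-04,  9.54362508e-01,  2.98649141e-01,
         8.32570571e+01],
       [ 9.99999330e-01, -7.03260828e-04, -9.19915988e-04,
         1.16311823e-01],
       [ 0.00000000e+00,  0.00000000e+00,  0.00000000e+00,
         1.00000000e+00]])}
```

View pics/side0.png

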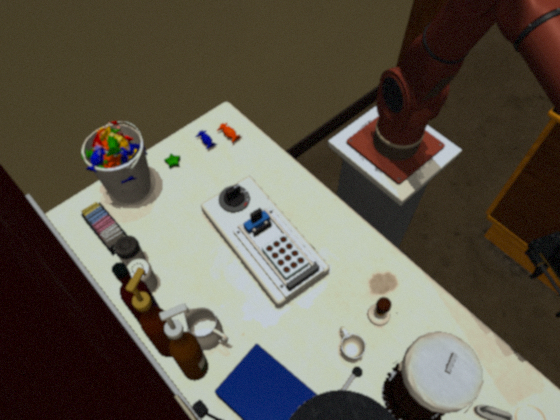

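View pics/top0.png

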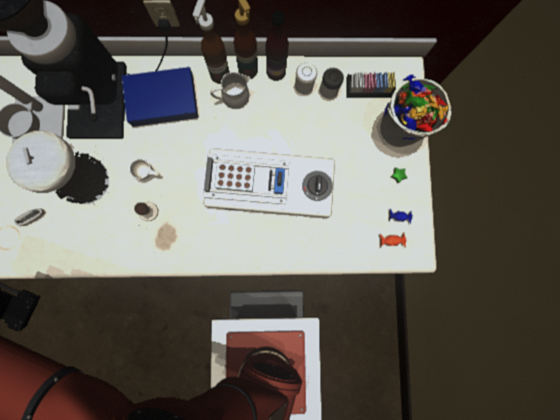

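View pics/wrist0.png

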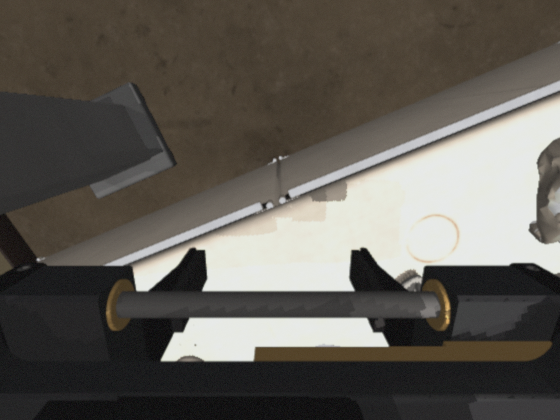

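The top view shows the shaker at px (205-335, 150-217), with the fence on the left (209,175), blue jaw (279,180) and dial (318,185). I'll zoom in before measuring.

```bash
python3 - <<'E'
import cv2,numpy as np
a=cv2.imread("pics/top0.png")[140:225,195:345]; b=cv2.imread("pics/side0.png")[170:310,195:335]
a=cv2.resize(a,None,fx=5,fy=5,interpolation=cv2.INTER_CUBIC); b=cv2.resize(b,None,fx=4,fy=4,interpolation=cv2.INTER_CUBIC)
cv2.imwrite("pics/topc.png",a); cv2.imwrite("pics/sidec.png",b)
E
```

```text
(no output)
```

View pics/topc.png

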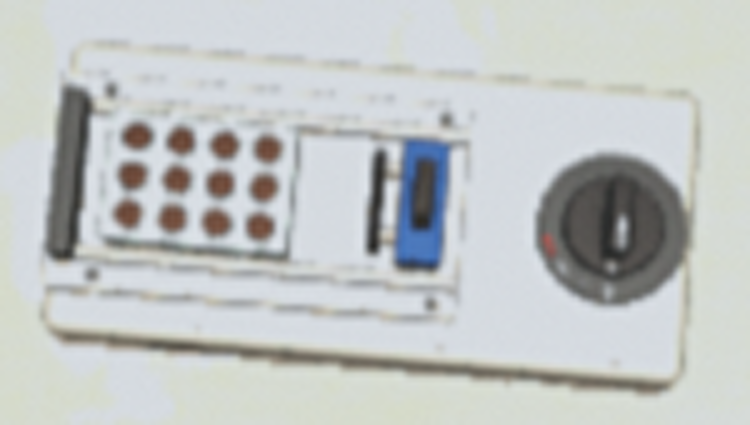

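View pics/sidec.png

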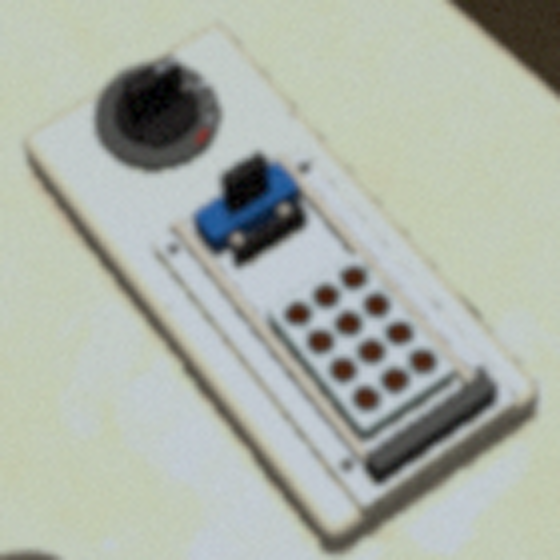

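```bash
cat > h.py <<'E'
import numpy as np,cv2
from rig import cams,status
def ray(n,u,v):
    m=cams.camera_model(n);T=m["world_from_camera"]
    d=T[:3,:3]@np.array([(u-m["cx"])/m["fx"],-(v-m["cy"])/m["fy"],-1]);return T[:3,3],d/np.linalg.norm(d)
def onz(n,u,v,z):
    o,d=ray(n,u,v);return o+d*(z-o[2])/d[2]
def tri(p,q):
    (o1,d1),(o2,d2)=ray("top",*p),ray("side",*q)
    A=np.stack([d1,-d2],1);s=np.linalg.lstsq(A,o2-o1,rcond=None)[0]
    a,b=o1+d1*s[0],o2+d2*s[1];return (a+b)/2,np.linalg.norm(a-b)
def blobs(mask,lo=3,hi=1e9):
    n,l,s,c=cv2.connectedComponentsWithStats(mask.astype(np.uint8)); return [(c[i].round(2),s[i].tolist()) for i in range(1,n) if lo<=s[i][4]<hi]
E
python3 - <<'E'
from h import *
np.set_printoptions(suppress=True,precision=2)
R={"top":(195,140,345,225),"side":(195,170,335,310)}
for n in R:
    im=cv2.imread(f"pics/{n}0.png").astype(int);x0,y0,x1,y1=R[n];c=im[y0:y1,x0:x1];b,g,r=c[...,0],c[...,1],c[...,2]
    print(n)
    k=lambda m,lo:[( (p+[x0,y0]).round(2),s) for p,s in blobs(m,lo)]
    print(" blue",k((b-r>60),5))
    br=k((r-b>25)&(r<170)&(c.sum(2)<420),4); print(" brown",len(br)); 
    P=np.array([p for p,s in br]); print(P.tolist()); 
    print(" dark",k((c.max(2)<110)&(c.max(2)-c.min(2)<30),12))
E
```

```text
top
 blue [(array([278.98, 180.76]), [79, 28, 11, 25, 143])]
 brown 13
[[222.07, 166.6], [230.6, 167.6], [239.5, 168.71], [248.29, 169.5], [221.0, 174.5], [230.0, 175.5], [238.5, 176.29], [247.5, 177.29], [220.0, 182.35], [229.0, 183.5], [237.65, 184.0], [246.53, 184.87], [304.2, 188.3]]
 dark [(array([208.5, 174.6]), [10, 18, 8, 34, 178]), (array([269.95, 179.98]), [74, 30, 3, 21, 41]), (array([279.42, 178.22]), [83, 32, 4, 14, 45]), (array([317.65, 184.44]), [108, 32, 29, 28, 549]), (array([229.46, 208.77]), [30, 68, 11, 2, 13])]
side
 blue [(array([255.8, 221.2]), [49, 41, 25, 19, 157])]
 brown 20
[[315.5, 170.75], [314.33, 174.67], [333.5, 175.17], [324.18, 178.47], [318.25, 180.0], [330.18, 182.73], [333.29, 181.86], [245.0, 203.5], [283.0, 239.0], [276.0, 243.5], [288.64, 245.91], [269.0, 248.0], [281.5, 250.5], [294.5, 252.8], [274.64, 254.91], [287.5, 257.5], [300.2, 260.0], [280.36, 261.91], [293.38, 264.62], [286.18, 269.18]]
 dark [(array([325.29, 177.53]), [113, 0, 27, 24, 326]), (array([233.45, 198.83]), [24, 16, 30, 27, 606]), (array([255.74, 215.04]), [56, 39, 11, 13, 101]), (array([221.79, 235.43]), [9, 42, 37, 47, 87]), (array([260.78, 227.62]), [49, 48, 27, 18, 156]), (array([283., 239.]), [86, 67, 5, 5, 12]), (array([276.  , 243.57]), [79, 72, 5, 5, 14]), (array([288.93, 245.93]), [92, 74, 5, 5, 14]), (array([269., 248.]), [72, 76, 5, 5, 12]), (array([281.69, 250.23]), [84, 78, 6, 5, 13]), (array([294.5 , 252.86]), [97, 81, 6, 5, 14]), (array([274.57, 255.  ]), [77, 83, 6, 5, 14]), (array([300.23, 259.85]), [103, 88, 6, 5, 13]), (array([291.4 , 287.21]), [46, 90, 87, 48, 338]), (array([280.36, 262.  ]), [83, 90, 6, 5, 14]), (array([293.07, 264.73]), [96, 92, 6, 6, 15]), (array([302.41, 276.92]), [91, 93, 33, 28, 276]), (array([292.25, 272.55]), [84, 95, 28, 14, 40]), (array([286.23, 269.15]), [89, 97, 6, 5, 13])]
```

```bash
python3 - <<'E'
from h import *
np.set_printoptions(suppress=True,precision=1)
T=np.array([[222.07, 166.6], [230.6, 167.6], [239.5, 168.71], [248.29, 169.5], [221.0, 174.5], [230.0, 175.5], [238.5, 176.29], [247.5, 177.29], [220.0, 182.35], [229.0, 183.5], [237.65, 184.0], [246.53, 184.87]])
S=np.array([[283.0, 239.0], [276.0, 243.5], [288.64, 245.91], [269.0, 248.0], [281.5, 250.5], [294.5, 252.8], [274.64, 254.91], [287.5, 257.5], [300.2, 260.0], [280.36, 261.91], [293.38, 264.62], [286.18, 269.18]])
print("mould",tri(T.mean(0),S.mean(0)))
W=np.array([onz("top",*p,84) for p in T]).reshape(3,4,3)
d=(W[:,0]-W[:,3]).mean(0);print("yaw dots along y",np.degrees(np.arctan2(-d[0],d[1])), "pitch",np.linalg.norm(d)/3)
d=(W[0]-W[2]).mean(0);print("yaw x",np.degrees(np.arctan2(d[1],d[0])))
# base corners
t=[(75,42),(698,95),(682,380),(45,328)];C=[onz("top",x/5+195,y/5+140,46) for x,y in t]
for c in C:print("corner",c)
e=lambda a,b:(C[a]-C[b],np.linalg.norm(C[a]-C[b]))
for a,b in((0,1),(3,2)):
    v,l=e(a,b);print("long",l,np.degrees(np.arctan2(-v[0],v[1])))
for a,b in((0,3),(1,2)):
    v,l=e(a,b);print("short",l,np.degrees(np.arctan2(v[1],v[0])))
print("base centre",np.mean(C,0))
print("dial skirt",tri((317.4,185.8),(234.5,198.8)))
# tab top centre guess: top view & side
print("blue",tri((278.98,180.76),(255.8,221.2)),onz("top",278.98,180.76,87))
print("tab",tri((279.5,177.5),(255.7,213)))
E
```

```text
mould (array([566.3,  86.2,  85.5]), np.float64(1.3299483790577231))
yaw dots along y -6.44409767318357 pitch 25.704021845825682
yaw x -6.39729930945174
corner [659.  163.2  46. ]
corner [ 624.  -214.4   46. ]
corner [ 449.9 -199.4   46. ]
corner [484.8 179.1  46. ]
long 379.18259872770943 -5.299893145968
long 380.062650620443 -5.260892597639285
short 174.9698886954076 -5.216729826569668
short 174.71468005818772 -4.928031192916275
base centre [554.4 -17.9  46. ]
dial skirt (array([ 541.2, -159.3,   46.8]), np.float64(1.0969060436829567))
blue (array([553.4, -44.7,  75.6]), np.float64(3.149607984210608)) [550.2 -43.1  87. ]
tab (array([553.6, -44.1, 120.3]), np.float64(0.8088626096066038))
```

```bash
cat >> h.py <<'E'
from scipy.spatial.transform import Rotation as Ro
YAW=-5.5
def sh(v): # shaker axes -> world
    c,s=np.cos(np.radians(YAW)),np.sin(np.radians(YAW));return np.array([[c,-s,0],[s,c,0],[0,0,1]])@np.array(v,float)
def Rdown(yawdeg): # tool x down, tool z along shaker-y rotated by yawdeg ccw
    a=np.radians(YAW+yawdeg+90);z=np.array([np.cos(a),np.sin(a),0]);x=np.array([0,0,-1.]);return np.stack([x,np.cross(z,x),z],1)
def go(p,yawdeg=0):
    s=status.sense();R=Ro.from_rotvec(s["ee_rot"]).as_matrix()
    print("t %.2f"%s["time"],"tcp",s["tcp_pos"].round(1),"F",s["contact_force"].round(1),"M",s["wrist_torque"].round(2),"gap %.1f mm"%(87*s["finger_gap"]),"q",s["joints"].round(2))
    print("R",R.round(2).tolist())
    print("shift tool m",(R.T@(np.array(p)-s["tcp_pos"])/1000).round(4),"turn deg",np.degrees(Ro.from_matrix(R.T@Rdown(yawdeg)).as_rotvec()).round(1))
E
python3 - <<'E'
from h import *
np.set_printoptions(suppress=True,precision=1)
go([553,-60,247],0); go([553,-60,247],180)
for x,y in ((90,92),(76,255),(65,90),(50,250)): print("fence",onz("top",x/5+195,y/5+140,90))
for z in (50,55,60):print(onz("top",317.4,185.8,z))
E
```

```text
t 0.15 tcp [249.3 600.  246.9] F [ 0.3  1.1 -0.7] M [ 0.   0.1 -0. ] gap 87.4 mm q [-1.3  0.3  0.   1.5 -0.   1.3 -0.1]
R [[-0.0, -0.92, 0.38], [-0.0, 0.38, 0.92], [-1.0, -0.0, -0.0]]
shift tool m [ 0.  -0.5 -0.5] turn deg [-17.1  -0.1  -0. ]
t 0.15 tcp [249.3 600.  246.9] F [ 0.3  1.1 -0.7] M [ 0.   0.1 -0. ] gap 87.4 mm q [-1.3  0.3  0.   1.5 -0.   1.3 -0.1]
R [[-0.0, -0.92, 0.38], [-0.0, 0.38, 0.92], [-1.0, -0.0, -0.0]]
shift tool m [ 0.  -0.5 -0.5] turn deg [162.9  -0.    0.1]
fence [617.2 147.9  90. ]
fence [521.2 155.1  90. ]
fence [618.4 162.4  90. ]
fence [524.3 170.   90. ]
[ 541.  -159.3   50. ]
[ 540.1 -158.7   55. ]
[ 539.2 -158.1   60. ]
```

Call:
drive_tool:
  plan:
    - {"y": -0.029,"z": -0.027}
    - {"y": -0.029,"z": -0.027}
    - {"y": -0.029,"z": -0.027}
    - {"y": -0.029,"z": -0.027}
    - {"y": -0.029,"z": -0.027}

```text
invalid input at $.plan[0]: expected keys x, y, z, wx, wy, wz, claw
```

```bash
python3 -c "
from h import *
go([553,-60,247],0)"
```

```text
t 0.15 tcp [249.3 600.  246.9] F [ 0.3  1.1 -0.7] M [ 0.01  0.05 -0.  ] gap 87.4 mm q [-1.28  0.33  0.04  1.47 -0.01  1.34 -0.06]
R [[-0.0, -0.92, 0.38], [-0.0, 0.38, 0.92], [-1.0, -0.0, -0.0]]
shift tool m [ 5.000e-04 -5.337e-01 -4.929e-01] turn deg [-17.1  -0.1  -0. ]
```

Call:
drive_tool:
  plan:
    - {"x": 0,"y": -0.029,"z": -0.027,"wx": 0,"wy": 0,"wz": 0,"claw": 0.087}
    - {"x": 0,"y": -0.029,"z": -0.027,"wx": 0,"wy": 0,"wz": 0,"claw": 0.087}
    - {"x": 0,"y": -0.029,"z": -0.027,"wx": 0,"wy": 0,"wz": 0,"claw": 0.087}
    - {"x": 0,"y": -0.029,"z": -0.027,"wx": 0,"wy": 0,"wz": 0,"claw": 0.087}
    - {"x": 0,"y": -0.029,"z": -0.027,"wx": 0,"wy": 0,"wz": 0,"claw": 0.087}

```text
time: 0.57
tcp_pos: [326.6, 420.7, 242.3]
ee_rot: [-0.927, 1.372, 0.928]
contact_force: [1.7, -0.5, 0.7]
finger_gap: 0.999
```

```bash
python3 -c "
from h import *
go([553,-60,247],0)"
```

```text
t 0.57 tcp [326.6 420.7 242.3] F [ 1.7 -0.5  0.7] M [-0.   -0.08  0.08] gap 87.0 mm q [-1.1   0.1   0.12  1.76 -0.02  1.29  0.21]
R [[-0.01, -0.93, 0.37], [-0.0, 0.37, 0.93], [-1.0, 0.0, -0.01]]
shift tool m [-0.0045 -0.3879 -0.3631] turn deg [-16.2  -0.3  -0.3]
```

Call:
drive_tool:
  plan:
    - {"x": 0,"y": -0.029,"z": -0.027,"wx": -3.5,"wy": 0,"wz": 0,"claw": 0.087}
    - {"x": 0,"y": -0.029,"z": -0.029,"wx": -3.5,"wy": 0,"wz": 0,"claw": 0.087}
    - {"x": 0,"y": -0.027,"z": -0.031,"wx": -3.5,"wy": 0,"wz": 0,"claw": 0.087}
    - {"x": 0,"y": -0.025,"z": -0.032,"wx": -3.5,"wy": 0,"wz": 0,"claw": 0.087}
    - {"x": 0,"y": -0.025,"z": -0.032,"wx": -2,"wy": 0,"wz": 0,"claw": 0.087}

```text
time: 0.98
tcp_pos: [419.0, 234.2, 241.7]
ee_rot: [-1.144, 1.256, 1.149]
contact_force: [0.6, -0.1, 0.2]
finger_gap: 1.001
```

```bash
python3 -c "
from h import *
go([553,-60,247],0)"
```

```text
t 0.98 tcp [419.  234.2 241.7] F [ 0.6 -0.1  0.2] M [ 0.05 -0.14  0.01] gap 87.1 mm q [-0.89 -0.02  0.29  1.88  0.    1.28  0.88]
R [[-0.01, -1.0, 0.09], [-0.0, 0.09, 1.0], [-1.0, 0.01, -0.0]]
shift tool m [-0.0056 -0.1589 -0.2815] turn deg [ 0.5 -0.2 -0.4]
```

Call:
drive_tool:
  plan:
    - {"x": 0,"y": -0.019,"z": -0.035,"wx": 0,"wy": 0,"wz": 0,"claw": 0.087}
    - {"x": 0,"y": -0.019,"z": -0.035,"wx": 0,"wy": 0,"wz": 0,"claw": 0.087}
    - {"x": 0,"y": -0.019,"z": -0.035,"wx": 0,"wy": 0,"wz": 0,"claw": 0.087}
    - {"x": 0,"y": -0.019,"z": -0.035,"wx": 0,"wy": 0,"wz": 0,"claw": 0.087}
    - {"x": 0,"y": -0.019,"z": -0.035,"wx": 0,"wy": 0,"wz": 0,"claw": 0.087}

```text
time: 1.4
tcp_pos: [500.5, 42.5, 241.8]
ee_rot: [-1.145, 1.252, 1.152]
contact_force: [1.3, 0.8, -0.3]
finger_gap: 1.003
```

Call:
drive_tool:
  plan:
    - {"x": 0,"y": -0.019,"z": -0.032,"wx": 0,"wy": 0,"wz": 0,"claw": 0.087}
    - {"x": 0,"y": -0.019,"z": -0.032,"wx": 0,"wy": 0,"wz": 0,"claw": 0.087}
    - {"x": 0,"y": -0.016,"z": -0.032,"wx": 0,"wy": 0,"wz": 0,"claw": 0.087}
    - {"x": 0,"y": -0.01,"z": -0.02,"wx": 0,"wy": 0,"wz": 0,"claw": 0.087}
    - {"x": 0,"y": 0,"z": 0,"wx": 0,"wy": 0,"wz": 0,"claw": 0.087}

```text
time: 1.82
tcp_pos: [556.5, -94.8, 242.0]
ee_rot: [-1.142, 1.257, 1.141]
contact_force: [-1.2, -0.3, 0.7]
finger_gap: 1.002
```

```bash
python3 -c "
from h import *
go([553,-60,247],0)
cv2.imwrite('pics/w1.png',cams.camera('wrist')[:,:,::-1])"
```

```text
t 1.82 tcp [556.5 -94.8 242. ] F [-1.2 -0.3  0.7] M [-0.    0.01  0.02] gap 87.2 mm q [-0.49  0.18  0.66  1.71 -0.11  1.29  1.67]
R [[-0.0, -1.0, 0.09], [-0.0, 0.09, 1.0], [-1.0, 0.0, -0.0]]
shift tool m [-0.0051  0.0068  0.0343] turn deg [ 0.2 -0.2 -0.2]
```

View pics/w1.png

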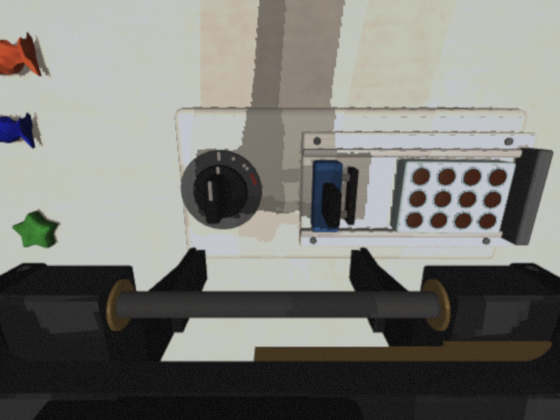

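```bash
cat >> h.py <<'E'
def wray(u,v,s=None):
    s=s or status.sense();m=cams.camera_model("wrist");T=m["tool_from_camera"];R=Ro.from_rotvec(s["ee_rot"]).as_matrix()
    d=R@T[:3,:3]@np.array([(u-m["cx"])/m["fx"],-(v-m["cy"])/m["fy"],-1]);return s["tcp_pos"]+R@T[:3,3],d/np.linalg.norm(d)
def wz(u,v,z):
    o,d=wray(u,v);return o+d*(z-o[2])/d[2]
E
python3 - <<'E'
from h import *
np.set_printoptions(suppress=True,precision=1)
im=cv2.imread("pics/w1.png");
c=np.hstack([cv2.resize(im[130:260,170:275],None,fx=4,fy=4,interpolation=cv2.INTER_CUBIC),cv2.resize(im[130:260,295:385],None,fx=4,fy=4,interpolation=cv2.INTER_CUBIC)])
c=cv2.convertScaleAbs(c,alpha=1.8,beta=20);cv2.imwrite("pics/w1c.png",c)
s=[(o+n) for o,n in zip(*[( (413,175),)]*1)] if 0 else 0
print("skirt",[wz(221,189,z) for z in (50,58)])
g=im.astype(int);m=(g[...,2]-g[...,0]>15)&(g[...,2]-g[...,1]>8);m[:,:395]=0;m[:,515:]=0;m[:160]=0;m[236:]=0
B=np.array([p for p,t in blobs(m,30)]);print(len(B),B.mean(0),wz(*B.mean(0),84))
E
```

```text
skirt [array([ 539.7, -156.4,   50. ]), array([ 538.1, -154.7,   58. ])]
12 [454.8 198.7] [564.6  88.8  84. ]
```

View pics/w1c.png

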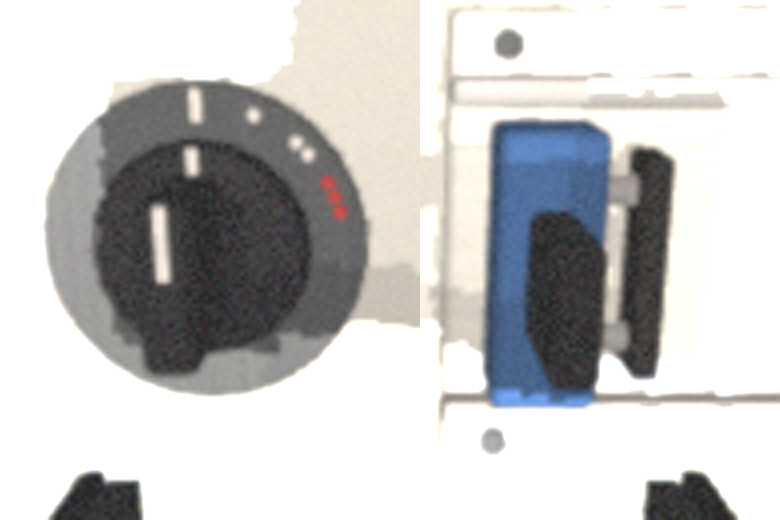

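```bash
python3 - <<'E'
from h import *
np.set_printoptions(suppress=True,precision=1)
im=cv2.imread("pics/w1.png")
c=np.hstack([cv2.resize(im[150:230,185:260],None,fx=5,fy=5,interpolation=cv2.INTER_CUBIC),cv2.resize(im[150:230,310:380],None,fx=5,fy=5,interpolation=cv2.INTER_CUBIC)])
c=cv2.convertScaleAbs(c,alpha=5,beta=-30);cv2.imwrite("pics/w1d.png",c)
def near(u,v,xy):
    o,d=wray(u,v)
    for z in range(45,140,8):
        p=o+d*(z-o[2])/d[2];print(z,p[:2].round(1),end=" ")
    print()
near(220.7,191.5,0)
E
```

```text
45 [ 543.6 -158.3] 53 [ 541.9 -156.5] 61 [ 540.2 -154.8] 69 [ 538.6 -153. ] 77 [ 536.9 -151.3] 85 [ 535.2 -149.5] 93 [ 533.6 -147.7] 101 [ 531.9 -146. ] 109 [ 530.2 -144.2] 117 [ 528.6 -142.5] 125 [ 526.9 -140.7] 133 [ 525.2 -138.9]
```

View pics/w1d.png

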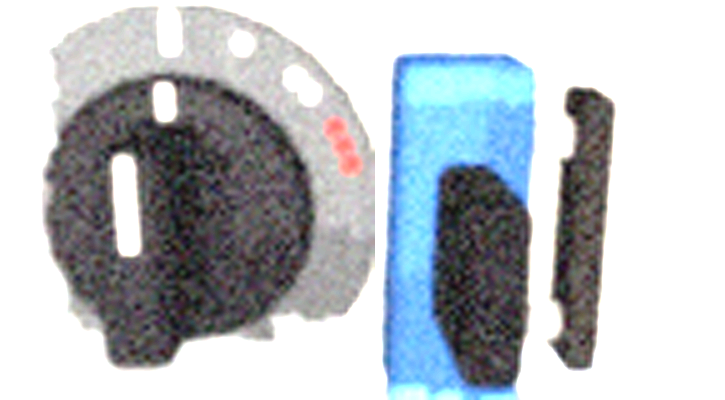

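```bash
python3 - <<'E'
from h import *
np.set_printoptions(suppress=True,precision=1)
for z in (125,129,133): print("tab top",z,wz(334.2,209.4,z))
for z in (95,100,105): print("bar line near/far",z,wz(209.6,180.8,z),wz(211.2,201,z))
for v in(225,):
  for z in (95,100,105): print("bar far edge",z,wz(207,v,z),wz(220,v,z))
# jaw block top edges near the near end
for u in (317.5,340.5): print("blk",wz(u,163,87),wz(u,171,87))
# top view: tab top
for z in (120,129): print("tab in top cam",onz("top",279.5,177.5,z),onz("top",279.42,178.22,z))
E
```

```text
tab top 125 [552.3 -41.8 125. ]
tab top 129 [551.1 -42.5 129. ]
tab top 133 [549.8 -43.2 133. ]
bar line near/far 95 [ 521.6 -156.5   95. ] [ 541.9 -158.1   95. ]
bar line near/far 100 [ 520.8 -155.2  100. ] [ 540.7 -156.8  100. ]
bar line near/far 105 [ 519.9 -154.   105. ] [ 539.5 -155.5  105. ]
bar far edge 95 [ 566.5 -166.4   95. ] [ 567.6 -153.2   95. ]
bar far edge 100 [ 564.8 -164.9  100. ] [ 566. -152.  100.]
bar far edge 105 [ 563.2 -163.5  105. ] [ 564.4 -150.8  105. ]
blk [515.  -50.1  87. ] [522.9 -50.5  87. ]
blk [517.1 -27.6  87. ] [525.  -27.8  87. ]
tab in top cam [553.4 -43.8 120. ] [551.3 -43.6 120. ]
tab in top cam [551.6 -43.6 129. ] [549.5 -43.3 129. ]
```

```bash
python3 -c "
from h import *
go([551,-43,122],0)"
```

```text
t 1.87 tcp [556.  -93.1 241.8] F [-1.1 -0.2 -0.1] M [ 0.01  0.02 -0.03] gap 87.0 mm q [-0.49  0.18  0.65  1.71 -0.11  1.29  1.67]
R [[-0.0, -1.0, 0.09], [-0.0, 0.09, 1.0], [-1.0, 0.0, -0.0]]
shift tool m [0.1197 0.0092 0.0498] turn deg [ 0.2 -0.2 -0.2]
```

Call:
drive_tool:
  plan:
    - {"x": 0,"y": 0.003,"z": 0.017,"wx": 0,"wy": 0,"wz": 0,"claw": 0.06}
    - {"x": 0.02,"y": 0.003,"z": 0.017,"wx": 0,"wy": 0,"wz": 0,"claw": 0.06}
    - {"x": 0.02,"y": 0.003,"z": 0.016,"wx": 0,"wy": 0,"wz": 0,"claw": 0.06}
    - {"x": 0.02,"y": 0,"z": 0,"wx": 0,"wy": 0,"wz": 0,"claw": 0.06}
    - {"x": 0,"y": 0,"z": 0,"wx": 0,"wy": 0,"wz": 0,"claw": 0.06}

```text
time: 2.28
tcp_pos: [550.3, -36.8, 180.0]
ee_rot: [-1.141, 1.254, 1.144]
contact_force: [-1.0, 0.5, -0.4]
finger_gap: 0.73
```

```bash
python3 -c "
from h import *
cv2.imwrite('pics/w2.png',cams.camera('wrist')[:,:,::-1])
go([551,-43,122],0)"
```

```text
t 2.33 tcp [551.2 -36.4 181.8] F [-0.2  1.6  0.6] M [ 0.13 -0.03 -0.03] gap 62.2 mm q [-0.55  0.2   0.61  1.81 -0.12  1.17  1.58]
R [[-0.0, -1.0, 0.09], [-0.0, 0.09, 1.0], [-1.0, 0.0, -0.0]]
shift tool m [ 0.0598 -0.0005 -0.0066] turn deg [ 0.3 -0.  -0.1]
```

View pics/w2.png

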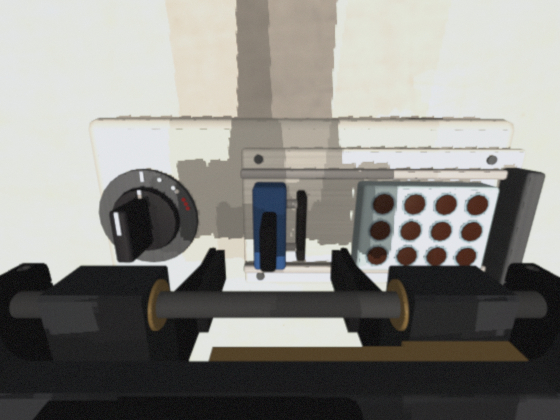

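The tab at px (268,240) sits between the fingertips (u about 210 and 350), so it needs about 6 mm towards -y, which agrees with the measurement. Descending.

Call:
drive_tool:
  plan:
    - {"x": 0,"y": 0,"z": -0.005,"wx": 0,"wy": 0,"wz": 0,"claw": 0.05}
    - {"x": 0.02,"y": 0,"z": -0.002,"wx": 0,"wy": 0,"wz": 0,"claw": 0.05}
    - {"x": 0.02,"y": 0,"z": 0,"wx": 0,"wy": 0,"wz": 0,"claw": 0.05}
    - {"x": 0.015,"y": 0,"z": 0,"wx": 0,"wy": 0,"wz": 0,"claw": 0.05}
    - {"x": 0.003,"y": 0,"z": 0,"wx": 0,"wy": 0,"wz": 0,"claw": 0.05}

```text
time: 2.75
tcp_pos: [554.2, -43.8, 129.9]
ee_rot: [-1.145, 1.243, 1.139]
contact_force: [-0.6, 0.4, -0.7]
finger_gap: 0.58
```

```bash
python3 -c "
from h import *
go([551,-43,122],0)"
```

```text
t 2.75 tcp [554.2 -43.8 129.9] F [-0.6  0.4 -0.7] M [ 0.04  0.07 -0.05] gap 50.4 mm q [-0.52  0.26  0.6   1.87 -0.17  1.06  1.63]
R [[0.01, -1.0, 0.09], [0.0, 0.09, 1.0], [-1.0, -0.01, 0.0]]
shift tool m [0.0079 0.0034 0.0005] turn deg [0.4 0.2 0.4]
```

Now lower the last few mm and close on the tab.

Call:
drive_tool:
  plan:
    - {"x": 0.007,"y": 0.003,"z": 0.001,"wx": 0,"wy": 0,"wz": 0,"claw": 0.02}
    - {"x": 0.001,"y": 0,"z": 0,"wx": 0,"wy": 0,"wz": 0,"claw": 0.005}
    - {"x": 0,"y": 0,"z": 0,"wx": 0,"wy": 0,"wz": 0,"claw": 0.005}
    - {"x": 0,"y": 0,"z": 0,"wx": 0,"wy": 0,"wz": 0,"claw": 0.005}
    - {"x": 0,"y": 0,"z": 0,"wx": 0,"wy": 0,"wz": 0,"claw": 0.005}

```text
time: 3.17
tcp_pos: [553.1, -43.6, 125.8]
ee_rot: [-1.146, 1.239, 1.135]
contact_force: [0.2, 0.1, 0.6]
finger_gap: 0.286
```

```bash
python3 -c "
from h import *
go([551,-43,122],0)"
```

```text
t 3.17 tcp [553.1 -43.6 125.8] F [0.2 0.1 0.6] M [ 0.01 -0.02  0.  ] gap 24.8 mm q [-0.52  0.26  0.6   1.88 -0.17  1.04  1.63]
R [[0.01, -1.0, 0.09], [0.0, 0.09, 1.0], [-1.0, -0.01, 0.0]]
shift tool m [0.0037 0.0022 0.0004] turn deg [0.3 0.2 0.7]
```

Call:
drive_tool:
  plan:
    - {"x": 0.003,"y": 0,"z": 0,"wx": 0,"wy": 0,"wz": 0,"claw": 0.005}
    - {"x": 0,"y": 0,"z": 0,"wx": 0,"wy": 0,"wz": 0,"claw": 0.005}
    - {"x": 0,"y": 0,"z": 0,"wx": 0,"wy": 0,"wz": 0,"claw": 0.005}
    - {"x": 0,"y": 0,"z": 0,"wx": 0,"wy": 0,"wz": 0,"claw": 0.005}
    - {"x": 0,"y": 0,"z": 0,"wx": 0,"wy": 0,"wz": 0,"claw": 0.005}

```text
time: 3.58
tcp_pos: [553.8, -44.1, 123.5]
ee_rot: [-1.147, 1.238, 1.133]
contact_force: [-0.1, 0.3, -1.3]
finger_gap: 0.135
```

```bash
python3 -c "
from h import *
go([551,-43,122],0)"
```

```text
t 3.58 tcp [553.8 -44.1 123.5] F [-0.1  0.3 -1.3] M [-0.1   0.   -0.08] gap 11.7 mm q [-0.52  0.26  0.6   1.88 -0.17  1.04  1.63]
R [[0.01, -1.0, 0.09], [0.0, 0.09, 1.0], [-1.0, -0.01, 0.0]]
shift tool m [0.0015 0.0029 0.0008] turn deg [0.3 0.2 0.8]
```

Call:
drive_tool:
  plan:
    - {"x": 0,"y": 0,"z": 0.01,"wx": 0,"wy": 0,"wz": 0,"claw": 0.005}
    - {"x": 0,"y": 0,"z": 0.01,"wx": 0,"wy": 0,"wz": 0,"claw": 0.005}
    - {"x": 0,"y": 0,"z": 0.01,"wx": 0,"wy": 0,"wz": 0,"claw": 0.005}
    - {"x": 0,"y": 0,"z": 0.01,"wx": 0,"wy": 0,"wz": 0,"claw": 0.005}
    - {"x": 0,"y": 0,"z": 0.01,"wx": 0,"wy": 0,"wz": 0,"claw": 0.005}

```text
time: 4.0
tcp_pos: [557.4, -5.3, 123.6]
ee_rot: [-1.147, 1.253, 1.119]
contact_force: [0.1, -7.3, 0.9]
finger_gap: 0.136
```

```bash
cat >> h.py <<'E'
P0=np.array([553.8,-44.1,123.5])
def jaw():
    s=status.sense();d=s["tcp_pos"]-P0;print("along",(d@sh([0,1,0])).round(2),"across",(d@sh([1,0,0])).round(2),"dz",d[2].round(2),"Falong",(s["contact_force"]@sh([0,1,0])).round(2))
E
python3 -c "
from h import *
go([551,-43,122],0);jaw()"
```

```text
t 4.00 tcp [557.4  -5.3 123.6] F [ 0.1 -7.3  0.9] M [-1.19  0.23  0.22] gap 11.8 mm q [-0.58  0.26  0.58  1.88 -0.16  1.04  1.53]
R [[0.01, -0.99, 0.1], [-0.01, 0.1, 0.99], [-1.0, -0.01, -0.01]]
shift tool m [ 0.0019  0.0026 -0.0381] turn deg [-0.4 -0.5  0.8]
along 38.95 across -0.09 dz 0.08 Falong -7.29
```

Call:
drive_tool:
  plan:
    - {"x": 0,"y": 0,"z": 0.007,"wx": 0,"wy": 0,"wz": 0,"claw": 0.005}
    - {"x": 0,"y": 0,"z": 0.006,"wx": 0,"wy": 0,"wz": 0,"claw": 0.005}
    - {"x": 0,"y": 0,"z": 0.006,"wx": 0,"wy": 0,"wz": 0,"claw": 0.005}
    - {"x": 0,"y": 0,"z": 0.005,"wx": 0,"wy": 0,"wz": 0,"claw": 0.005}
    - {"x": 0,"y": 0,"z": 0.003,"wx": 0,"wy": 0,"wz": 0,"claw": 0.005}

```text
time: 4.42
tcp_pos: [559.1, 12.3, 123.5]
ee_rot: [-1.15, 1.267, 1.109]
contact_force: [-1.7, -8.6, 0.6]
finger_gap: 0.138
```

```bash
python3 -c "
from h import *
jaw();cv2.imwrite('pics/w3.png',cams.camera('wrist')[:,:,::-1])"
```

```text
along 56.69 across -0.09 dz 0.02 Falong -8.75
```

View pics/w3.png

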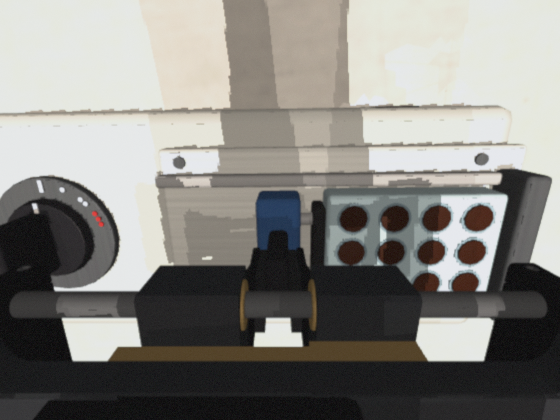

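Call:
drive_tool:
  plan:
    - {"x": 0,"y": 0,"z": 0.004,"wx": 0,"wy": 0,"wz": 0,"claw": 0.005}
    - {"x": 0,"y": 0,"z": 0.004,"wx": 0,"wy": 0,"wz": 0,"claw": 0.005}
    - {"x": 0,"y": 0,"z": 0.004,"wx": 0,"wy": 0,"wz": 0,"claw": 0.005}
    - {"x": 0,"y": 0,"z": 0.004,"wx": 0,"wy": 0,"wz": 0,"claw": 0.005}
    - {"x": 0,"y": 0,"z": 0.003,"wx": 0,"wy": 0,"wz": 0,"claw": 0.005}

```text
time: 4.88
tcp_pos: [559.7, 17.7, 123.4]
ee_rot: [-1.152, 1.285, 1.096]
contact_force: [-2.1, -10.6, 1.6]
finger_gap: 0.139
```

```bash
python3 -c "
from h import *
go([0,0,0]);jaw()"
```

```text
t 4.88 tcp [559.7  17.7 123.4] F [ -2.1 -10.6   1.6] M [-1.43  0.26  0.36] gap 12.1 mm q [-0.63  0.28  0.58  1.86 -0.13  1.05  1.44]
R [[0.01, -0.99, 0.12], [-0.04, 0.12, 0.99], [-1.0, -0.01, -0.04]]
shift tool m [ 0.1203  0.555  -0.0798] turn deg [-1.4 -2.1  0.6]
along 62.12 across -0.01 dz -0.07 Falong -10.72
```

Call:
drive_tool:
  plan:
    - {"x": 0,"y": 0,"z": 0.005,"wx": 0,"wy": -1,"wz": 0,"claw": 0.005}
    - {"x": 0,"y": 0,"z": 0.005,"wx": 0,"wy": -1,"wz": 0,"claw": 0.005}
    - {"x": 0,"y": 0,"z": 0.005,"wx": 0,"wy": -1,"wz": 0,"claw": 0.005}
    - {"x": 0,"y": 0,"z": 0.005,"wx": 0,"wy": -1,"wz": 0,"claw": 0.005}
    - {"x": 0,"y": 0,"z": 0.005,"wx": 0,"wy": -1,"wz": 0,"claw": 0.005}

```text
time: 5.3
tcp_pos: [560.1, 20.3, 123.5]
ee_rot: [-1.099, 1.244, 1.116]
contact_force: [-2.7, -15.8, 2.6]
finger_gap: 0.139
```

```bash
python3 -c "
from h import *
go([0,0,0]);jaw()"
```

```text
t 5.30 tcp [560.1  20.3 123.5] F [ -2.7 -15.8   2.6] M [-4.03  0.84  0.46] gap 12.1 mm q [-0.59  0.27  0.57  1.87 -0.2   1.04  1.5 ]
R [[0.01, -0.99, 0.13], [0.02, 0.13, 0.99], [-1.0, -0.01, 0.03]]
shift tool m [ 0.1167  0.5536 -0.0968] turn deg [-2.1  1.4  0.5]
along 64.71 across 0.14 dz -0.03 Falong -16.03
```

```bash
python3 - <<'E'
from h import *
a=cams.camera('wrist')[:,:,::-1];b=cams.camera('top')[:,:,::-1];c=cams.camera('side')[:,:,::-1]
cv2.imwrite('pics/w4.png',a)
A=cv2.resize(b[140:225,195:345],None,fx=4,fy=4,interpolation=cv2.INTER_CUBIC);B=cv2.resize(c[190:310,195:345],None,fx=4,fy=4,interpolation=cv2.INTER_CUBIC)[:,:600]
cv2.imwrite('pics/t4.png',A);cv2.imwrite('pics/s4.png',B);jaw()
E
```

```text
along 64.69 across 0.14 dz -0.01 Falong -15.95
```

View pics/w4.png

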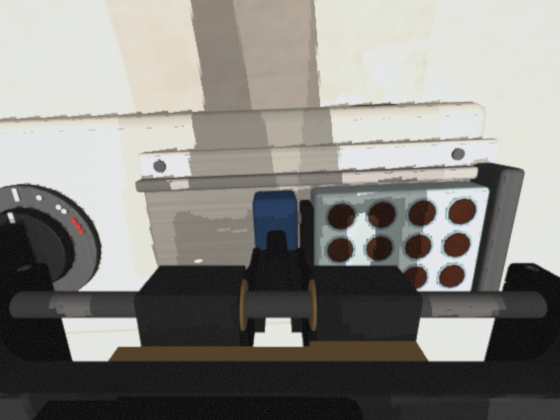

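View pics/s4.png

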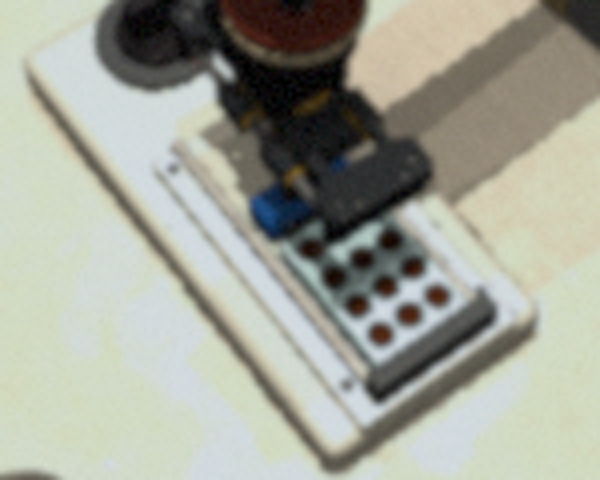

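View pics/t4.png

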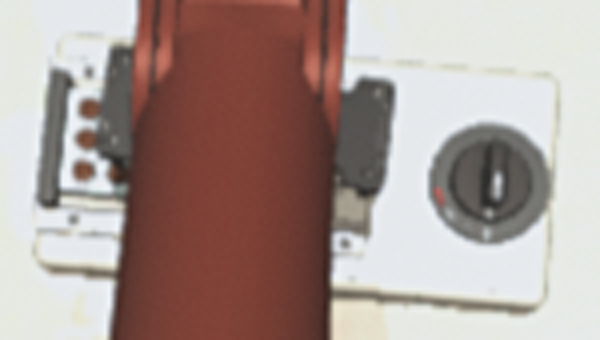

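```bash
python3 - <<'E'
from h import *
im=cv2.imread('pics/w4.png');A=cv2.resize(im[150:260,430:540],None,fx=5,fy=5,interpolation=cv2.INTER_CUBIC)
B=cv2.resize(im[170:250,240:350],None,fx=5,fy=5,interpolation=cv2.INTER_CUBIC);B=cv2.convertScaleAbs(B,alpha=2.5)
cv2.imwrite('pics/w4a.png',A);cv2.imwrite('pics/w4b.png',B)
E
```

```text
(no output)
```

View pics/w4a.png

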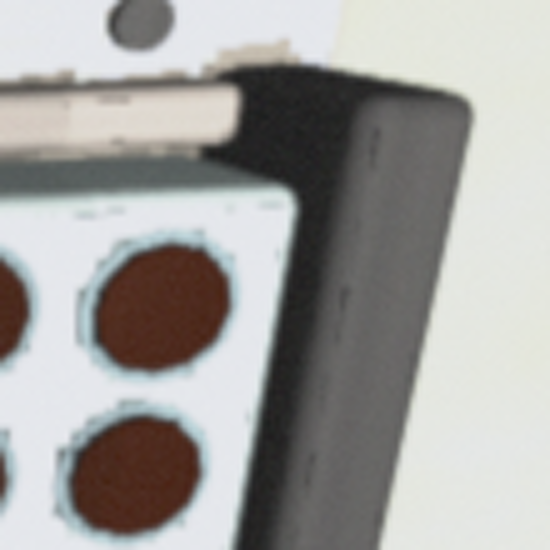

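View pics/w4b.png

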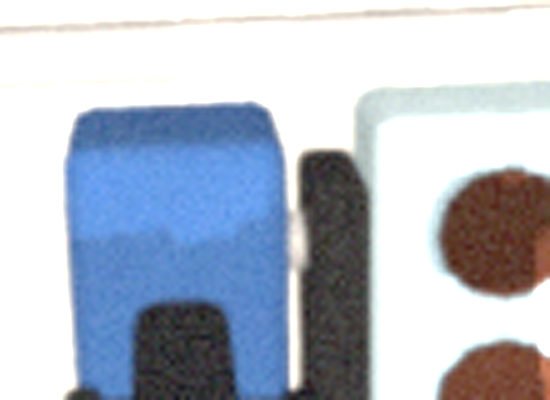

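```bash
python3 - <<'E'
from h import *
y=sh([0,1,0])
f=lambda u,v,z:round(float(wz(u,v,z)@y),1)
print("now: block front",f(297.4,205,87),"mould rear",f(314.4,205,84),"mould front",f(488.5,200,84),f(480,250,84),"fence inner",f(499,185,90),f(488,240,90))
im=cv2.imread("pics/w4.png").astype(int);m=(im[...,2]-im[...,0]>15)&(im[...,2]-im[...,1]>8);m[:195]=0;m[262:]=0;m[:,:320]=0;m[:,480:]=0
B=[(p,s[4]) for p,s in blobs(m,100)];print([ (p.tolist(),a,f(*p,84)) for p,a in B])
# w1 pose
s=dict(status.sense());s["tcp_pos"]=np.array([556.0,-93.5,242.]);s["ee_rot"]=np.array([-1.142,1.257,1.141])
def g(u,v,z):
    o,d=wray(u,v,s);return round(float((o+d*(z-o[2])/d[2])@y),1)
print("w1: block rear/front",g(317.5,180,87),g(340.5,180,87),"pad front",g(357,175,82),g(357,175,76),"mould rear",g(400,165,84),"front",g(512,170,84),"fence in",g(530,165,90))
E
```

```text
now: block front 88.5 mould rear 99.3 mould front 209.0 209.7 fence inner 209.1 209.0
[([462.23, 211.21], 496, 193.4), ([422.08, 212.85], 479, 167.8), ([381.44, 214.74], 463, 141.9), ([341.23, 216.24], 461, 116.3), ([456.71, 244.86], 441, 193.4), ([378.71, 248.09], 417, 141.8), ([418.1, 246.4], 431, 167.8), ([340.2, 249.77], 429, 116.4)]
w1: block rear/front -0.2 22.7 pad front 40.1 41.7 mould rear 81.4 front 193.6 fence in 205.1
```

Call:
drive_tool:
  plan:
    - {"x": 0,"y": 0,"z": 0,"wx": 0,"wy": 0.5,"wz": 0,"claw": 0.005}
    - {"x": 0,"y": 0,"z": 0,"wx": 0,"wy": 0.5,"wz": 0,"claw": 0.005}
    - {"x": 0,"y": 0,"z": 0,"wx": 0,"wy": 0,"wz": 0,"claw": 0.005}
    - {"x": 0,"y": 0,"z": 0,"wx": 0,"wy": 0,"wz": 0,"claw": 0.005}
    - {"x": 0,"y": 0,"z": 0,"wx": 0,"wy": 0,"wz": 0,"claw": 0.005}

```text
time: 5.87
tcp_pos: [559.9, 17.6, 123.5]
ee_rot: [-1.114, 1.262, 1.107]
contact_force: [-0.3, -4.4, -0.3]
finger_gap: 0.139
```

```bash
python3 -c "
from h import *
go([0,0,0]);jaw()"
```

```text
t 5.87 tcp [559.9  17.6 123.5] F [-0.3 -4.4 -0.3] M [-0.85 -0.01  0.46] gap 12.1 mm q [-0.61  0.27  0.58  1.87 -0.17  1.04  1.48]
R [[0.01, -0.99, 0.13], [0.0, 0.13, 0.99], [-1.0, -0.01, 0.0]]
shift tool m [ 0.119   0.5536 -0.0914] turn deg [-2.1  0.1  0.4]
along 61.97 across 0.14 dz -0.01 Falong -4.38
```

```bash
cat > chk.py <<'E'
from h import *
import sys
im=cams.camera('wrist')[:,:,::-1];cv2.imwrite(f'pics/{sys.argv[1]}.png',im)
B=cv2.resize(im[170:270,230:350],None,fx=5,fy=5,interpolation=cv2.INTER_CUBIC);cv2.imwrite(f'pics/{sys.argv[1]}b.png',cv2.convertScaleAbs(B,alpha=2.5))
E
python3 chk.py w5
```

```text
(no output)
```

View pics/w5b.png

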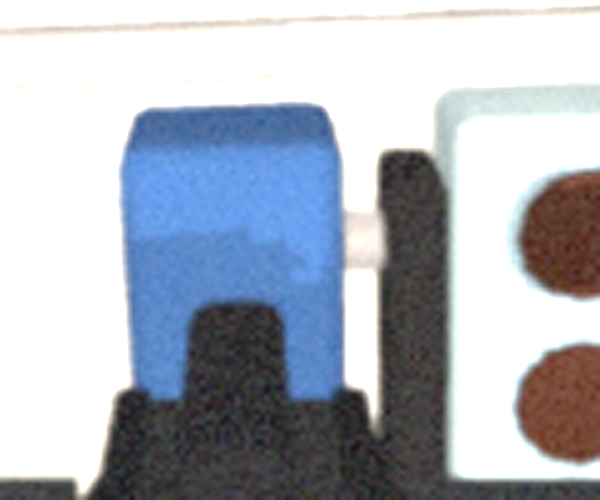

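```bash
python3 - <<'E'
from h import *
A=[cv2.convertScaleAbs(cv2.resize(cv2.imread(f'pics/{n}.png')[185:255,240:350],None,fx=5,fy=5,interpolation=cv2.INTER_CUBIC),alpha=2.5) for n in("w3",)]
cv2.imwrite('pics/w3b.png',A[0])
y=sh([0,1,0])
f=lambda u,v,z:round(float(wz(u,v,z)@y),1)
print("now block front",f(230+341/5,210,87),"mould rear",f(230+447/5,210,84))
E
```

```text
now block front 85.4 mould rear 98.8
```

View pics/w3b.png

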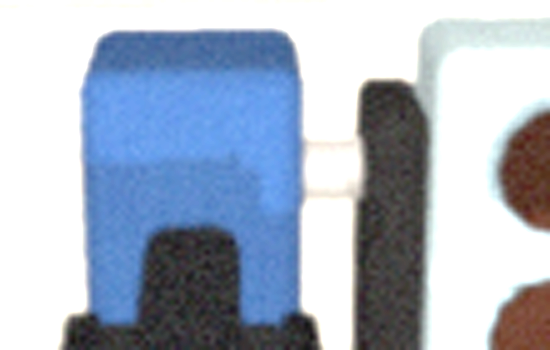

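Call:
drive_tool:
  plan:
    - {"x": 0,"y": 0,"z": 0.004,"wx": 0,"wy": 0,"wz": 0,"claw": 0.005}
    - {"x": 0,"y": 0,"z": 0.004,"wx": 0,"wy": 0,"wz": 0,"claw": 0.005}
    - {"x": 0,"y": 0,"z": 0.004,"wx": 0,"wy": 0,"wz": 0,"claw": 0.005}
    - {"x": 0,"y": 0,"z": 0.003,"wx": 0,"wy": 0,"wz": 0,"claw": 0.005}
    - {"x": 0,"y": 0,"z": 0.003,"wx": 0,"wy": 0,"wz": 0,"claw": 0.005}

```text
time: 6.33
tcp_pos: [560.2, 20.1, 123.5]
ee_rot: [-1.115, 1.281, 1.093]
contact_force: [-3.0, -12.7, 2.8]
finger_gap: 0.137
```

```bash
python3 -c "
from h import *
go([0,0,0]);jaw()"
```

```text
t 6.33 tcp [560.2  20.1 123.5] F [ -3.  -12.7   2.8] M [-2.26  0.42  0.53] gap 11.9 mm q [-0.62  0.28  0.58  1.86 -0.16  1.05  1.45]
R [[0.0, -0.99, 0.14], [-0.01, 0.14, 0.99], [-1.0, -0.01, -0.01]]
shift tool m [ 0.1218  0.5522 -0.0983] turn deg [-2.7 -0.8  0.3]
along 64.55 across 0.18 dz -0.02 Falong -12.95
```

Call:
drive_tool:
  plan:
    - {"x": 0,"y": 0,"z": 0.002,"wx": 0,"wy": 0,"wz": 0,"claw": 0.05}
    - {"x": 0,"y": 0,"z": 0,"wx": 0,"wy": 0,"wz": 0,"claw": 0.05}
    - {"x": 0,"y": 0,"z": 0,"wx": 0,"wy": 0,"wz": 0,"claw": 0.05}
    - {"x": 0,"y": 0,"z": 0,"wx": 0,"wy": 0,"wz": 0,"claw": 0.05}
    - {"x": 0,"y": 0,"z": 0,"wx": 0,"wy": 0,"wz": 0,"claw": 0.05}

```text
time: 6.75
tcp_pos: [560.7, 23.3, 123.7]
ee_rot: [-1.112, 1.28, 1.092]
contact_force: [0.1, 0.8, -0.7]
finger_gap: 0.434
```

```bash
python3 chk.py w6; python3 -c "
from h import *
go([0,0,0]);jaw()"
```

```text
t 6.80 tcp [560.8  23.4 123.7] F [ 0.3 -0.1  0.2] M [ 0.02  0.02 -0.  ] gap 41.5 mm q [-0.62  0.28  0.58  1.86 -0.16  1.05  1.44]
R [[0.0, -0.99, 0.15], [-0.01, 0.14, 0.99], [-1.0, -0.01, -0.01]]
shift tool m [ 0.1217  0.5522 -0.103 ] turn deg [-2.8 -0.7  0.3]
along 67.84 across 0.45 dz 0.23 Falong -0.08
```

View pics/w6b.png

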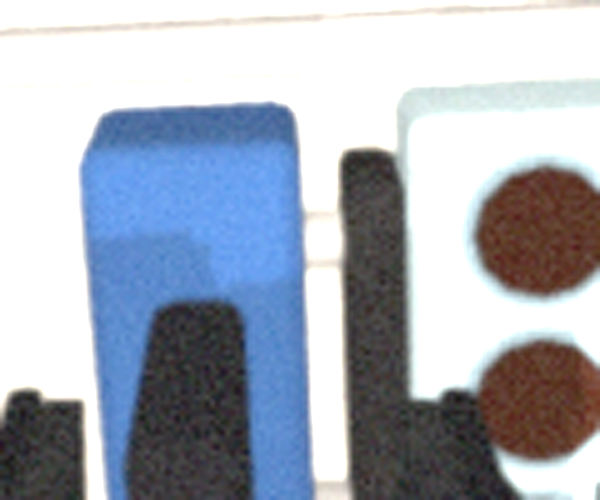

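Call:
drive_tool:
  plan:
    - {"x": -0.01,"y": 0,"z": -0.003,"wx": 0,"wy": 0,"wz": 0,"claw": 0.06}
    - {"x": -0.03,"y": 0,"z": 0,"wx": 0,"wy": 0,"wz": 0,"claw": 0.06}
    - {"x": -0.035,"y": 0,"z": 0,"wx": 0,"wy": 0,"wz": 0,"claw": 0.06}
    - {"x": -0.035,"y": 0,"z": -0.02,"wx": 1,"wy": 0,"wz": 0,"claw": 0.06}
    - {"x": -0.02,"y": 0,"z": -0.02,"wx": 1,"wy": 0,"wz": 0,"claw": 0.06}

```text
time: 7.22
tcp_pos: [550.6, -13.8, 256.3]
ee_rot: [-1.088, 1.3, 1.077]
contact_force: [0.1, 0.6, -0.3]
finger_gap: 0.686
```

```bash
python3 chk.py w7; python3 -c "
from h import *
go([541,-157,200],0)"
```

```text
t 7.27 tcp [551.4 -18.4 259.8] F [ 1.5 -4.   3.7] M [-0.23 -0.1   0.03] gap 59.8 mm q [-0.62  0.13  0.63  1.72 -0.07  1.32  1.41]
R [[-0.0, -0.98, 0.18], [-0.01, 0.18, 0.98], [-1.0, -0.0, -0.01]]
shift tool m [ 0.0617 -0.0144 -0.1374] turn deg [-4.8 -0.8  0. ]
```

View pics/w7.png

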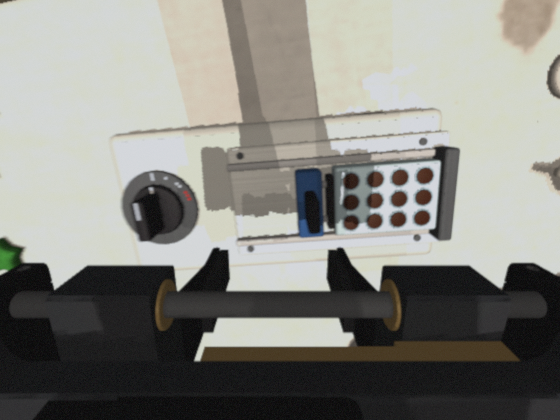

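```bash
python3 - <<'E'
from h import *
a=cv2.convertScaleAbs(cv2.resize(cv2.imread('pics/w7.png')[155:250,285:360],None,fx=5,fy=5,interpolation=cv2.INTER_CUBIC),alpha=2)
b=cv2.convertScaleAbs(cv2.resize(cv2.imread('pics/w1.png')[145:240,305:380],None,fx=5,fy=5,interpolation=cv2.INTER_CUBIC),alpha=2)
cv2.imwrite('pics/w7b.png',np.hstack([a,b]))
E
```

```text
(no output)
```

View pics/w7b.png

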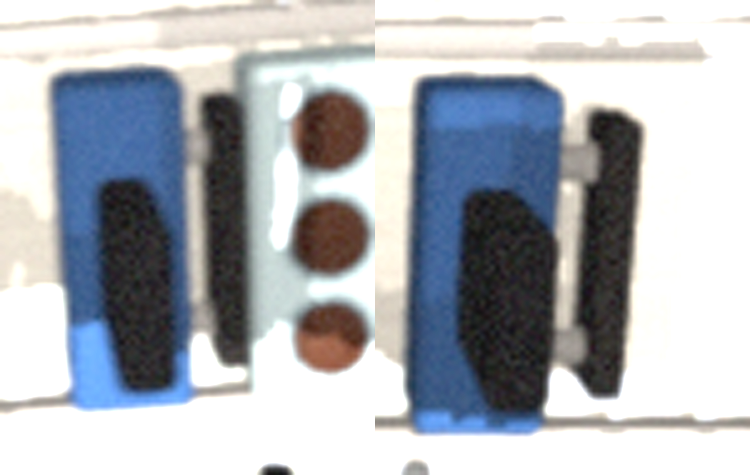

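Call:
drive_tool:
  plan:
    - {"x": 0,"y": -0.001,"z": -0.032,"wx": -1.5,"wy": 0,"wz": 0,"claw": 0.06}
    - {"x": 0.005,"y": -0.001,"z": -0.032,"wx": -1.5,"wy": 0,"wz": 0,"claw": 0.06}
    - {"x": 0.015,"y": 0,"z": -0.032,"wx": -1.5,"wy": 0,"wz": 0,"claw": 0.06}
    - {"x": 0.015,"y": 0,"z": -0.02,"wx": -1,"wy": 0,"wz": 0,"claw": 0.06}
    - {"x": 0,"y": 0,"z": 0,"wx": 0,"wy": 0,"wz": 0,"claw": 0.06}

```text
time: 7.68
tcp_pos: [538.5, -139.0, 233.4]
ee_rot: [-1.165, 1.243, 1.139]
contact_force: [-0.8, -0.2, -0.8]
finger_gap: 0.687
```

```bash
python3 chk.py w8; python3 -c "
from h import *
go([541,-157,180],0)"
```

```text
t 7.73 tcp [ 539.2 -137.5  234.5] F [-0.1  0.1  0.3] M [ 0.04  0.04 -0.02] gap 60.2 mm q [-0.47  0.15  0.71  1.76 -0.1   1.25  1.76]
R [[0.01, -1.0, 0.08], [-0.01, 0.08, 1.0], [-1.0, -0.01, -0.01]]
shift tool m [ 0.0547 -0.0026 -0.0188] turn deg [ 1.1 -0.5  0.8]
```

View pics/w8.png

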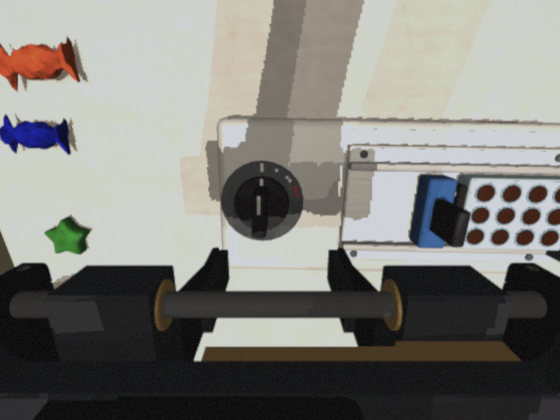

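```bash
python3 - <<'E'
from h import *
im=cv2.imread('pics/w8.png').astype(int)
m=(im.min(2)>120);m[:188]=0;m[222:]=0;m[:,:245]=0;m[:,275:]=0
for p,s in blobs(m,3):
    print(p,s)
    for z in(98,103):print(wz(*p,z).round(1),wz(p[0],s[1],z).round(1),wz(p[0],s[1]+s[3],z).round(1))
print("ring",wz(262,200.5,47).round(1))
E
```

```text
ring [ 542.9 -156.8   47. ]
```

Call:
drive_tool:
  plan:
    - {"x": 0,"y": -0.001,"z": -0.008,"wx": 0.5,"wy": 0,"wz": 0,"claw": 0.05}
    - {"x": 0.02,"y": -0.001,"z": -0.008,"wx": 0.5,"wy": 0,"wz": 0,"claw": 0.05}
    - {"x": 0.03,"y": 0,"z": -0.003,"wx": 0,"wy": 0,"wz": 0,"claw": 0.05}
    - {"x": 0.03,"y": 0,"z": 0,"wx": 0,"wy": 0,"wz": 0,"claw": 0.05}
    - {"x": 0.015,"y": 0,"z": 0,"wx": 0,"wy": 0,"wz": 0,"claw": 0.05}

```text
time: 8.15
tcp_pos: [547.2, -155.0, 144.5]
ee_rot: [-1.157, 1.237, 1.118]
contact_force: [-0.4, -0.1, -0.9]
finger_gap: 0.577
```

```bash
python3 chk.py w9; python3 -c "
from h import *
go([541.5,-157.3,96],0)"
```

```text
t 8.20 tcp [ 546.4 -154.6  142.7] F [-2.   1.3 -2.6] M [ 0.11  0.16 -0.04] gap 50.3 mm q [-0.4   0.27  0.7   1.85 -0.2   1.07  1.85]
R [[0.02, -1.0, 0.09], [-0.01, 0.09, 1.0], [-1.0, -0.02, -0.01]]
shift tool m [ 0.0466  0.0057 -0.0029] turn deg [ 0.2 -0.3  1.4]
```

View pics/w9.png

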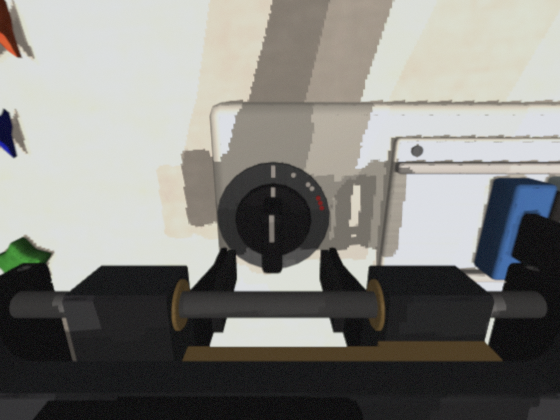

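The bar (u≈272) lies between the fingertips (u≈230 and 330), about 3 mm off centre, as computed. Going down to grip height.

Call:
drive_tool:
  plan:
    - {"x": 0.01,"y": 0.003,"z": -0.002,"wx": 0,"wy": 0,"wz": 1,"claw": 0.05}
    - {"x": 0.02,"y": 0.003,"z": -0.001,"wx": 0,"wy": 0,"wz": 0.5,"claw": 0.05}
    - {"x": 0.015,"y": 0.001,"z": 0,"wx": 0,"wy": 0,"wz": 0,"claw": 0.05}
    - {"x": 0.006,"y": 0,"z": 0,"wx": 0,"wy": 0,"wz": 0,"claw": 0.05}
    - {"x": 0,"y": 0,"z": 0,"wx": 0,"wy": 0,"wz": 0,"claw": 0.05}

```text
time: 8.62
tcp_pos: [543.2, -152.9, 93.6]
ee_rot: [-1.147, 1.253, 1.143]
contact_force: [-0.4, -0.4, 0.3]
finger_gap: 0.577
```

```bash
python3 -c "
from h import *
go([541.5,-157.3,96],0)"
```

```text
t 8.62 tcp [ 543.2 -152.9   93.6] F [-0.4 -0.4  0.3] M [-0.01  0.02 -0.02] gap 50.2 mm q [-0.37  0.35  0.67  1.88 -0.25  1.    1.89]
R [[-0.0, -1.0, 0.09], [-0.0, 0.09, 1.0], [-1.0, 0.0, -0.0]]
shift tool m [-0.0024  0.0013 -0.0045] turn deg [ 0.5 -0.2 -0. ]
```

Call:
drive_tool:
  plan:
    - {"x": -0.002,"y": 0.001,"z": -0.004,"wx": 0.5,"wy": 0,"wz": 0,"claw": 0.04}
    - {"x": 0,"y": 0,"z": -0.001,"wx": 0,"wy": 0,"wz": 0,"claw": 0.03}
    - {"x": 0,"y": 0,"z": 0,"wx": 0,"wy": 0,"wz": 0,"claw": 0.025}
    - {"x": 0,"y": 0,"z": 0,"wx": 0,"wy": 0,"wz": 0,"claw": 0.02}
    - {"x": 0,"y": 0,"z": 0,"wx": 0,"wy": 0,"wz": 0,"claw": 0.01}

```text
time: 9.03
tcp_pos: [544.8, -157.7, 100.8]
ee_rot: [-1.143, 1.252, 1.133]
contact_force: [-0.3, -0.5, 0.1]
finger_gap: 0.284
```

Call:
drive_tool:
  plan:
    - {"x": 0,"y": 0,"z": 0,"wx": 0,"wy": 0,"wz": 0,"claw": 0.005}
    - {"x": 0,"y": 0,"z": 0,"wx": 0,"wy": 0,"wz": 0,"claw": 0.005}
    - {"x": 0,"y": 0,"z": 0,"wx": 0,"wy": 0,"wz": 0,"claw": 0.005}
    - {"x": 0,"y": 0,"z": 0,"wx": 0,"wy": 0,"wz": 0,"claw": 0.005}
    - {"x": 0,"y": 0,"z": 0,"wx": 0,"wy": 0,"wz": 0,"claw": 0.005}

```text
time: 9.45
tcp_pos: [544.9, -159.1, 101.4]
ee_rot: [-1.144, 1.252, 1.13]
contact_force: [1.4, -1.0, -1.5]
finger_gap: 0.157
```

```bash
python3 chk.py w10; python3 -c "
from h import *
go([541.5,-157.3,96],0)"
```

```text
t 9.50 tcp [ 545.  -159.1  101.5] F [-0.1 -0.9 -0.7] M [-0.03 -0.13  0.11] gap 13.9 mm q [-0.37  0.34  0.68  1.87 -0.24  1.01  1.89]
R [[0.01, -1.0, 0.1], [-0.01, 0.1, 1.0], [-1.0, -0.01, -0.0]]
shift tool m [0.0054 0.0036 0.0015] turn deg [-0.1 -0.3  0.4]
```

View pics/w10.png

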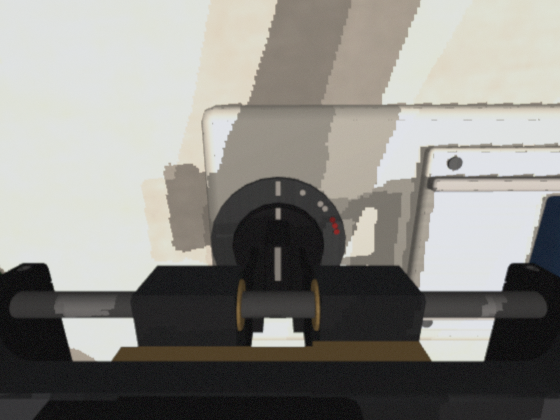

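Call:
drive_tool:
  plan:
    - {"x": 0,"y": 0,"z": 0,"wx": 0,"wy": 0,"wz": 0,"claw": 0.03}
    - {"x": 0,"y": 0,"z": 0,"wx": 0,"wy": 0,"wz": 0,"claw": 0.03}
    - {"x": 0.006,"y": 0.004,"z": 0,"wx": 0,"wy": 0,"wz": 0,"claw": 0.03}
    - {"x": 0.003,"y": 0.001,"z": 0,"wx": 0,"wy": 0,"wz": 0,"claw": 0.005}
    - {"x": 0.001,"y": 0,"z": 0,"wx": 0,"wy": 0,"wz": 0,"claw": 0.005}

```text
time: 9.92
tcp_pos: [539.8, -157.9, 90.9]
ee_rot: [-1.144, 1.251, 1.131]
contact_force: [-0.1, 0.6, -0.3]
finger_gap: 0.252
```

Call:
drive_tool:
  plan:
    - {"x": 0.001,"y": 0,"z": 0,"wx": 0,"wy": 0,"wz": 0,"claw": 0.005}
    - {"x": 0.001,"y": 0,"z": 0,"wx": 0,"wy": 0,"wz": 0,"claw": 0.005}
    - {"x": 0,"y": 0,"z": 0,"wx": 0,"wy": 0,"wz": 0,"claw": 0.005}
    - {"x": 0,"y": 0,"z": 0,"wx": 0,"wy": 0,"wz": 0,"claw": 0.005}
    - {"x": 0,"y": 0,"z": 0,"wx": 0,"wy": 0,"wz": 0,"claw": 0.005}

```text
time: 10.33
tcp_pos: [539.4, -158.7, 89.1]
ee_rot: [-1.143, 1.252, 1.131]
contact_force: [1.0, 0.3, 1.7]
finger_gap: 0.155
```

```bash
python3 -c "
from h import *
go([541.5,-157.3,96],0)"
```

```text
t 10.33 tcp [ 539.4 -158.7   89.1] F [1.  0.3 1.7] M [0.15 0.15 0.09] gap 13.5 mm q [-0.37  0.34  0.68  1.89 -0.25  0.99  1.9 ]
R [[0.01, -1.0, 0.1], [-0.0, 0.1, 1.0], [-1.0, -0.01, -0.0]]
shift tool m [-0.0069 -0.002   0.0015] turn deg [-0.1 -0.2  0.4]
```

Call:
drive_tool:
  plan:
    - {"x": -0.001,"y": 0,"z": 0,"wx": 6,"wy": 0,"wz": 0,"claw": 0.005}
    - {"x": 0,"y": 0,"z": 0,"wx": 6,"wy": 0,"wz": 0,"claw": 0.005}
    - {"x": 0,"y": 0,"z": 0,"wx": 6,"wy": 0,"wz": 0,"claw": 0.005}
    - {"x": 0,"y": 0,"z": 0,"wx": 6,"wy": 0,"wz": 0,"claw": 0.005}
    - {"x": 0,"y": 0,"z": 0,"wx": 6,"wy": 0,"wz": 0,"claw": 0.005}

```text
time: 10.75
tcp_pos: [539.9, -157.1, 89.1]
ee_rot: [-0.733, 1.44, 0.724]
contact_force: [0.5, 0.4, 0.1]
finger_gap: 0.159
```

```bash
python3 -c "
from h import *
go([541.5,-157.3,92],0)"
```

```text
t 10.75 tcp [ 539.9 -157.1   89.1] F [0.5 0.4 0.1] M [ 0.06 -0.07  0.32] gap 13.8 mm q [-0.45  0.37  0.79  1.9  -0.31  0.99  1.4 ]
R [[0.01, -0.8, 0.59], [-0.0, 0.59, 0.8], [-1.0, -0.01, 0.0]]
shift tool m [-0.0028 -0.0014  0.0008] turn deg [-31.   -0.    0.4]
```

Call:
drive_tool:
  plan:
    - {"x": 0,"y": 0,"z": 0,"wx": 6,"wy": 0,"wz": 0,"claw": 0.005}
    - {"x": 0,"y": 0,"z": 0,"wx": 6,"wy": 0,"wz": 0,"claw": 0.005}
    - {"x": 0,"y": 0,"z": 0,"wx": 6,"wy": 0,"wz": 0,"claw": 0.005}
    - {"x": 0,"y": 0,"z": 0,"wx": 6,"wy": 0,"wz": 0,"claw": 0.005}
    - {"x": 0,"y": 0,"z": 0,"wx": 5,"wy": 0,"wz": 0,"claw": 0.005}

```text
time: 11.17
tcp_pos: [541.2, -156.1, 89.2]
ee_rot: [-0.322, 1.54, 0.313]
contact_force: [0.2, -0.1, -1.3]
finger_gap: 0.163
```

```bash
python3 -c "
from h import *
go([541.5,-157.3,92],0)"
```

```text
t 11.17 tcp [ 541.2 -156.1   89.2] F [ 0.2 -0.1 -1.3] M [-0.22  0.09  0.17] gap 14.2 mm q [-0.54  0.41  0.9   1.9  -0.37  1.01  0.93]
R [[0.01, -0.39, 0.92], [-0.0, 0.92, 0.39], [-1.0, -0.01, 0.01]]
shift tool m [-0.0028 -0.0013 -0.0002] turn deg [-61.3   0.1   0.5]
```

Call:
drive_tool:
  plan:
    - {"x": 0,"y": 0,"z": 0,"wx": 4,"wy": 0,"wz": 0,"claw": 0.005}
    - {"x": 0,"y": 0,"z": 0,"wx": 3,"wy": 0,"wz": 0,"claw": 0.005}
    - {"x": 0,"y": 0,"z": 0,"wx": 1.5,"wy": 0,"wz": 0,"claw": 0.005}
    - {"x": 0,"y": 0,"z": 0,"wx": 0.5,"wy": 0,"wz": 0,"claw": 0.005}
    - {"x": 0,"y": 0,"z": 0,"wx": 0.5,"wy": 0,"wz": 0,"claw": 0.005}

```text
time: 11.58
tcp_pos: [541.8, -155.8, 89.1]
ee_rot: [-0.186, 1.556, 0.174]
contact_force: [-0.3, -0.3, 2.1]
finger_gap: 0.157
```

```bash
python3 chk.py w11; python3 -c "
from h import *
go([541.5,-157.3,92],0)"
```

```text
t 11.63 tcp [ 541.8 -155.8   89.1] F [-0.  -0.5  2.4] M [-0.08  0.37  0.29] gap 13.9 mm q [-0.57  0.42  0.94  1.9  -0.4   1.01  0.77]
R [[0.01, -0.23, 0.97], [-0.01, 0.97, 0.23], [-1.0, -0.01, 0.01]]
shift tool m [-0.0029 -0.0014 -0.0006] turn deg [-71.4   0.    0.6]
```

View pics/w11.png

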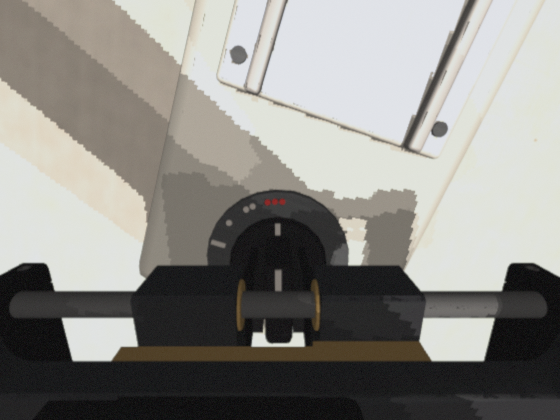

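The pointer (278,230) lines up with the three red dots (275,202). I'll hold for a while and check the clamp from outside.

Call:
drive_tool:
  plan:
    - {"x": 0,"y": 0,"z": 0,"wx": 0.5,"wy": 0,"wz": 0,"claw": 0.005}
    - {"x": 0,"y": 0,"z": 0,"wx": 0.3,"wy": 0,"wz": 0,"claw": 0.005}
    - {"x": 0,"y": 0,"z": 0,"wx": 0.3,"wy": 0,"wz": 0,"claw": 0.005}
    - {"x": 0,"y": 0,"z": 0,"wx": 0.3,"wy": 0,"wz": 0,"claw": 0.005}
    - {"x": 0,"y": 0,"z": 0,"wx": 0.3,"wy": 0,"wz": 0,"claw": 0.005}

```text
time: 12.05
tcp_pos: [541.8, -155.8, 89.1]
ee_rot: [-0.162, 1.558, 0.151]
contact_force: [-0.2, -0.5, 1.2]
finger_gap: 0.156
```

```bash
python3 - <<'E'
from h import *
go([541.5,-157.3,92],0)
b=cams.camera('top')[:,:,::-1];c=cams.camera('side')[:,:,::-1]
cv2.imwrite('pics/t12.png',b)
A=cv2.resize(b[140:225,195:345],None,fx=5,fy=5,interpolation=cv2.INTER_CUBIC);B=cv2.resize(c[190:310,225:345],None,fx=5,fy=5,interpolation=cv2.INTER_CUBIC)
cv2.imwrite('pics/t12c.png',A);cv2.imwrite('pics/s12.png',B)
go([541.5,-157.3,92],0)
E
```

```text
t 12.05 tcp [ 541.8 -155.8   89.1] F [-0.2 -0.5  1.2] M [-0.13  0.26  0.38] gap 13.6 mm q [-0.58  0.43  0.95  1.9  -0.4   1.01  0.75]
R [[0.01, -0.2, 0.98], [-0.01, 0.98, 0.2], [-1.0, -0.01, 0.01]]
shift tool m [-0.0028 -0.0014 -0.0006] turn deg [-73.1   0.    0.6]
t 12.15 tcp [ 541.9 -155.8   89.1] F [-0.   0.7  1.1] M [-0.13  0.3   0.35] gap 13.9 mm q [-0.58  0.43  0.95  1.9  -0.4   1.01  0.75]
R [[0.01, -0.2, 0.98], [-0.01, 0.98, 0.2], [-1.0, -0.01, 0.01]]
shift tool m [-0.0028 -0.0014 -0.0007] turn deg [-73.1   0.    0.6]
```

View pics/t12c.png

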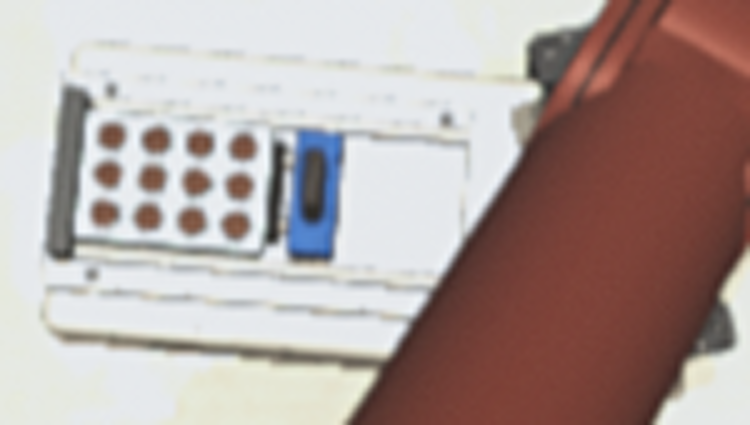

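View pics/s12.png

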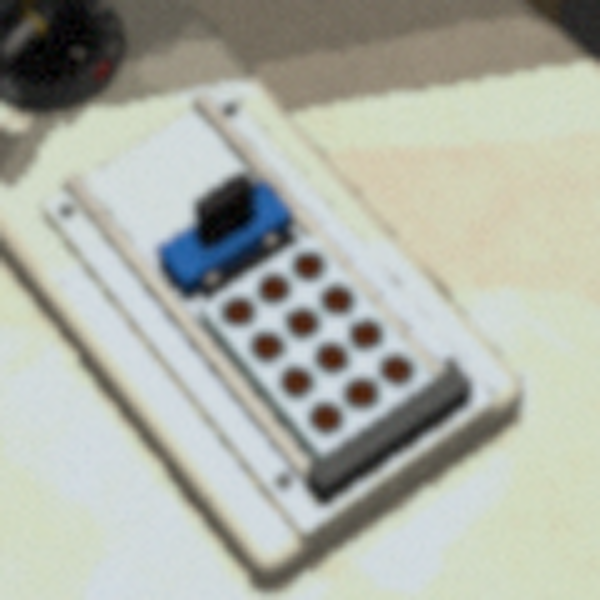

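```bash
python3 - <<'E'
from h import *
for n,bx in (("top0",(260,0)),("t12",(0,0))):
    im=cv2.imread(f'pics/{n}.png')[140:225,195:345]
    im=cv2.resize(im,None,fx=4,fy=4,interpolation=cv2.INTER_CUBIC).astype(int)
    b,g,r=im[...,0],im[...,1],im[...,2]
    k=lambda m:[((p/4+[195,140]).round(2),s[2]/4,s[3]/4,s[4]) for p,s in blobs(m,300) if p[0]<440 and s[4]<6000]
    print(n,"blue",k(b-r>60),"dark",k((im.max(2)<120)&(im.max(2)-im.min(2)<35)))
E
```

```text
top0 blue [(array([279.36, 181.14]), 10.5, 24.5, 2302)] dark [(array([208.77, 174.85]), 9.0, 34.25, 2968), (array([270.2 , 180.38]), 3.75, 20.5, 743), (array([279.6 , 178.84]), 4.5, 13.5, 778), (array([233.58, 209.39]), 27.0, 2.75, 417), (array([279.12, 213.3 ]), 33.75, 3.25, 478)]
t12 blue [(array([257.92, 179.26]), 10.75, 24.75, 2364)] dark [(array([208.5 , 174.76]), 8.5, 33.75, 2246), (array([284.38, 195.22]), 42.5, 59.5, 2474), (array([250.05, 178.69]), 4.25, 20.25, 733), (array([257.62, 177.08]), 4.5, 14.0, 806)]
```

```bash
python3 -c "
from h import *
from rig import ctrl
go([541.5,-157.3,92],0);print(ctrl.job_done());go([541.5,-157.3,92],0)"
```

```text
t 12.15 tcp [ 541.9 -155.8   89.1] F [-0.   0.7  1.1] M [-0.13  0.3   0.35] gap 13.9 mm q [-0.58  0.43  0.95  1.9  -0.4   1.01  0.75]
R [[0.01, -0.2, 0.98], [-0.01, 0.98, 0.2], [-1.0, -0.01, 0.01]]
shift tool m [-0.0028 -0.0014 -0.0007] turn deg [-73.1   0.    0.6]
the job is handed in; nothing more can be done
None
the job is handed in; nothing more can be done
```

I clamped the mould against the fence and let go of the jaw. I then turned the dial to the third click and handed in at 12.15 s, still holding it. The hand-in gave no verdict.

- **Clamp:** I gripped the jaw tab and slid it until the mould met the fence. The push peaked at about 16 N, including about 7 N of jaw friction. When I eased off, the jaw slid back about 2.7 mm, so I pressed again to about 13 N before opening the fingers. With the fingers open, the force on the tool read about zero.
- **Mould seating:** With the jaw pressed, the mould's front edge measured 209.0–209.7 mm against 209.0 mm for the fence's inner face. The last top view still shows it against the fence with the pad touching.
- **Pad push-back:** The estimates disagreed, but all were above the 1.3 mm limit:
  - A coarse wrist view from above gave 1.5–2 mm.
  - Close wrist views gave about 2–2.5 mm.
  - The final top view gave about 3.3 mm.
- **Dial:** The tool had turned 73.1° (1.28 rad), close to the end stop at 1.30 rad. At 71.4° the wrist view showed the pointer at the three red dots. The grip was 13.9 mm on the 14 mm bar, with about 0.35 N m still on the wrist at hand-in.
- **Bystanders:** The arm never came near the tamper, cup or sweets, but I did not measure their positions again at the end.

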